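# Lock the tray shuttle, load the pan, release it

## Robot

A 6-joint arm with a two-finger parallel gripper is mounted at the origin on the work surface. World frame = base frame: x ahead of the robot, y to its left, z up, the work surface at z = 0. Lengths are in mm, angles in degrees, forces in N, time in s.
With the tool pointing down it reaches from about 325 to 925 mm from the base axis. Payload 3.1 kg.
Tool frame: the origin (TCP) lies at the very end of the fingers, on their centre line; the grasp point (between the pads) lies grasp_offset behind it (grasp_offset is the distance from the TCP to the grasp point, in mm); z points along the fingers, y is the line along which they close (so a half turn about z gives the same grasp; the last joint's range is limited). The gripper opens to 85 mm and grips with 20 to 120 N. Pads are 22 mm wide; open, the fingers measure 114 mm over their backs; the gripper's body (76 mm by 85 mm) begins 54 mm behind the grasp point. The pads swing forward as they close: fully open they stand 13 mm farther back than shut.
Start: joints at [65.65, 12.427, 92.441, -0, 75.132, -6.429], TCP at [192.309, 594.69, 231.3] pointing down, gripper open.
Joint ranges: [-157.48, 157.48], [-44.54, 120.13], [17.64, 146.25], [-64.5, 244.5], [7.68, 150.69], [-147.95, 147.95]. Speed limits (degrees/s): [159.86, 159.86, 180, 180, 180, 180].

## Interface

Orientations are given as [roll, pitch, yaw] about the fixed x, y, z axes, in that order (R = Rz(yaw) Ry(pitch) Rx(roll)).
In Python, from station import * gives the robot as it stands. Calls block until the motion is done:
- goto(position, orientation): joint-space move of the TCP to a pose.
- move_l(position, attitude=None, speed=150): straight line of the TCP; attitude=None keeps the orientation; speed is the mean speed in mm/s.
- move_j(angles): joint-space move.
- grip(opening, squeeze=None): finger opening in mm; squeeze is the grip in N (None keeps the last); returns when the fingers have stopped.
- wait(seconds).
- solve_ik(position, orientation): joint angles nearest the present ones, or None.
- get_obs(): the state.
- get_image(name): name is "scene" or "top" or "wrist"; returns the picture (480x640x3 uint8, red, green, blue); there is no depth.
- get_calibration(name): a dict with "fx", "fy", "cx", "cy" (pixels), "D" ([k1, k2, p1, p2, k3] as OpenCV has them; the pictures are not rectified), "R" (3x3) and "t" (3): a world point X has camera coordinates R X + t; the wrist camera has in their place "mount" (4x4, takes a point from camera to tool coordinates, whose origin is the TCP and whose axes are the flange's). Camera axes: x right, y down, z forward; pixel columns grow to the right and rows downward; lengths in mm; the calibration is good to about 2 mm. A picture is of the moment at which its call begins: read the wrist's pose just before it. get_calibration takes no time and is no camera call.
A pose or a line that the arm cannot do raises Unreachable and nothing moves.
- sign_off(): hands the job in; it is judged then, once.
Trained networks look in the newest picture that a camera, given by its name, has taken for a name from the list of things; names that differ only in an ending like _2 or _b are one class to them, and where a whole thing is asked for, a point or a joint stands for the part that bears it (a point fixed in the world has none). Each returns a list of dicts, best first, with "score" (0 to 1); they miss things now and then, are a little off and sometimes report something else, mostly with a low value. They report only what shows in the picture. A call takes as long as a camera call.
- spot_in(name, camera): "extent" ([centre column, centre row, width, height] in pixels, round what is visible of it).
- regions_of(name, camera): "region" (480x640 bool, what is visible of it) and "extent" ([centre column, centre row, width, height] in pixels, round what is visible of it).
The state is a dict: "t": time; "joint_pos": joint angles; "qvel": joint speeds; "effort": joint torques, N m; "tcp_pos": TCP position; "ee_rot": TCP orientation; "wrist_force": force on the tool from outside, world axes, zero at the start; "moment": the same for the moment, N m; "grip_width": finger opening in mm; "grip_force": force on a finger pad.
Only numpy, scipy, OpenCV 4.12 (cv2) and the standard library are available. Lean on these libraries where they do the work, as an engineer would, in place of code of your own. Each camera call takes 0.05 s, during which the arm holds its last target. There are 200 camera calls.

## Task

Push the shuttle's stop lever fully down so that the carriage is locked, then slide the pan of buns off the landing shelf onto the carriage, without lifting it, until it sits square against the carriage's front fence. Then flick the lever fully up again to release the carriage, and leave the loaded carriage standing there, not rolled away. Do not shift the salt jar or the tub beside it.

Things in the scene. Friction and masses are not known exactly. Their poses are not given: they have to be found in the camera images.
- pan: Baking pan, red outside, black inside, with 12 brown buns: 110 x 150 mm (x by y) over its rim, which juts 4 mm; walls 45 mm high, buns to 50 mm; 0.5 to 0.9 kg, sliding friction about 0.5 to 0.7. Origin: centre of its underside; y along its length, z up. It starts on the landing shelf; its short end that looks to +y (away from the carriage) is the one to push.
- landing (a point): Centre of the top of the landing shelf, z = 82 mm: a bare steel plate without edges, 160 mm (x) by 205 mm (y). Axes as the shuttle's: -y points along the track to the carriage and its front fence, z up. A gap of 7 to 42 mm, which the pan bridges, parts it from the deck, which is 2 mm lower.
- deck_home (a point): Point on the carriage's deck (top z = 80 mm), moving with it; axes as landing's. The pan is home when its origin is here and its axes are parallel. Deck: bare steel plate 140 mm (x) by 175 mm (y); fence at its front (-y) end, 6 mm thick, 28 mm above the deck, inner face 75 mm from this point; the open rear edge is 94 mm from it at +y.
- carriage (a joint): Carriage's travel along the track, m: 0 nearest the landing, 0.20 at the far (-y) end. Starts at 0 to 0.02 and rolls freely (about 0.5 N), so a pan pushed onto it carries it along. Lever down: a pawl stops it at about 0.035. Lever up: it is free. Raising the lever may push it back some mm. Beyond 0.05 it has rolled away.
- stop_lever (a joint): Angle of the stop lever, rad: 0 = fully up (released), 0.75 = fully down (locked), each a hard stop. Starts at 0 to 0.2. Friction holds it wherever it is left; 2 to 4 N at its bar moves it.
- lever_bar (a point): Middle of the lever's black cross bar: round, 12 mm thick, 60 mm long along landing's x, beside the track on its +x side, 90 mm from the hinge on an 18 x 8 mm steel arm that runs to -y and rises 0.85 rad above level when fully up (bar z = 108 mm), 0.10 rad when fully down (49 mm, bare table beneath: a finger fits under). Press it from above; lift it from beneath or pinched.
- lever_hinge (a point): Point on the lever's hinge axis in line with the arm, 40 mm above the table; fixed to the shuttle, axes as landing's, hinge axis along x. Lever_bar lies to -y of it and higher. A grey bearing block, 52 mm high, stands 19 to 33 mm from it on the -x side.
- salt_jar: Bystander: glass jar with black lid, 72 mm wide, 85 mm high, beside the track on the +x side. Origin: centre of its underside.
- tub: Bystander: open white plastic tub, 90 mm wide, 65 mm high, beside the landing shelf on the +x side. Origin: centre of its underside.

How it is judged:
By the outcome, as a careful person would: the job done as asked, in the order asked, and still so for the second after the job is handed in, with the robot touching nothing.
It also fails if it takes over 64 s, if anything falls off the work surface, if the arm or the gripper's body presses on something with over 40 N, if the wrist force passes 120 N, or if a joint passes its speed limit or range.

## Working session

There is one attempt and no reset: what is moved stays moved. The work goes in short steps, each a Python script; the robot and the scene stay as the last script left them, time stands still between calls to the robot, and variables do not carry over. Pictures are saved under pics/ and viewed, at most 11 in all, crops included, and the job is handed in when it is done.

```bash
mkdir -p pics; ls; python3 - <<'E'
from station import *
import cv2,numpy as np
for c in ("scene","top"):
    im=get_image(c); cv2.imwrite(f"pics/{c}0.png",im[:,:,::-1])
    print(c,{k:np.round(v,3).tolist() for k,v in get_calibration(c).items()})
    for n in ("pan","carriage","stop_lever","lever_bar","salt_jar","tub","lever_hinge"):
        try: print(n,[(np.round(d["extent"],1).tolist(),round(d["score"],2)) for d in spot_in(n,c)[:2]])
        except Exception as e: print(n,e)
o=get_obs(); print(o)
print(get_calibration("wrist"))
E
```

```text
pics
scene {'fx': 504.001, 'fy': 504.001, 'cx': 322.385, 'cy': 236.841, 'D': [-0.084, 0.0, 0.0, 0.0, 0.0], 'R': [[0.042, 0.999, -0.02], [0.752, -0.045, -0.658], [-0.658, 0.013, -0.753]], 't': [-14.159, -337.942, 1133.149]}
pan [([465.5, 175.0, 106.3, 73.2], 0.63)]
carriage [([332.8, 205.5, 120.8, 84.6], 0.78)]
stop_lever [([215.4, 248.1, 100.0, 71.6], 0.96)]
lever_bar [([213.2, 248.6, 96.8, 69.1], 0.76)]
salt_jar [([359.2, 301.6, 52.3, 74.1], 0.73)]
tub [([466.9, 291.1, 65.9, 70.0], 0.61)]
lever_hinge [([326.7, 225.9, 423.8, 131.5], 0.82)]
top {'fx': 437.703, 'fy': 437.703, 'cx': 316.297, 'cy': 238.558, 'D': [-0.092, 0.0, 0.0, 0.0, 0.0], 'R': [[0.023, -1.0, -0.006], [-0.981, -0.021, -0.194], [0.193, 0.01, -0.981]], 't': [-22.522, 553.194, 719.408]}
pan [([172.5, 309.6, 100.2, 75.0], 0.69)]
carriage [([307.1, 302.4, 110.0, 89.4], 0.62)]
stop_lever [([407.2, 267.9, 82.1, 98.1], 0.84)]
lever_bar [([404.9, 267.5, 81.7, 101.2], 0.85)]
salt_jar [([289.9, 215.1, 37.8, 48.5], 0.55)]
tub [([200.8, 215.7, 52.3, 49.6], 0.89)]
lever_hinge [([311.4, 284.9, 371.8, 137.7], 0.87)]
{'t': 0.8, 'joint_
[... 492 characters left out ...]
_force': array([-0.29956748,  0.1067818 ,  0.82142255]), 'moment': array([ 0.01455694,  0.01357556, -0.02517651]), 'grip_force': 0.0, 'grip_width': 85.26971107725528}
{'fx': 427.23079575475833, 'fy': 427.23079575475833, 'cx': 317.8344230491562, 'cy': 233.19206656957203, 'D': array([-0.06655562,  0.        ,  0.        ,  0.        ,  0.        ]), 'mount': array([[-3.61779207e-04, -9.59329498e-01, -2.82288477e-01,
         7.10572011e+01],
       [ 9.99999371e-01, -6.46756350e-04,  9.16344400e-04,
         3.43086124e-01],
       [-1.06164808e-03, -2.82287968e-01,  9.59329128e-01,
        -1.42351666e+02],
       [ 0.00000000e+00,  0.00000000e+00,  0.00000000e+00,
         1.00000000e+00]])}
```

View pics/scene0.png

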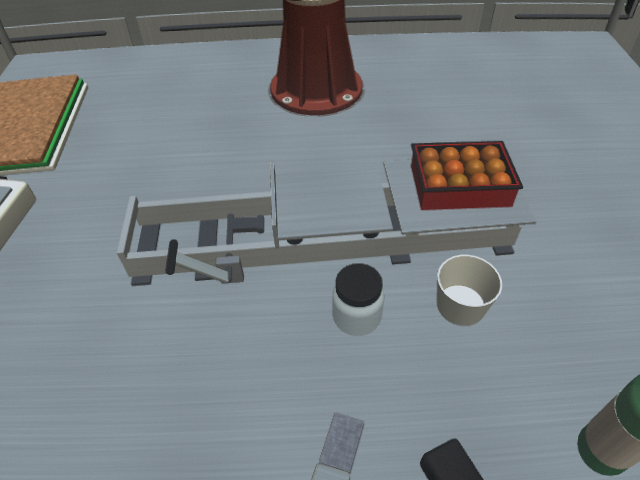

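View pics/top0.png

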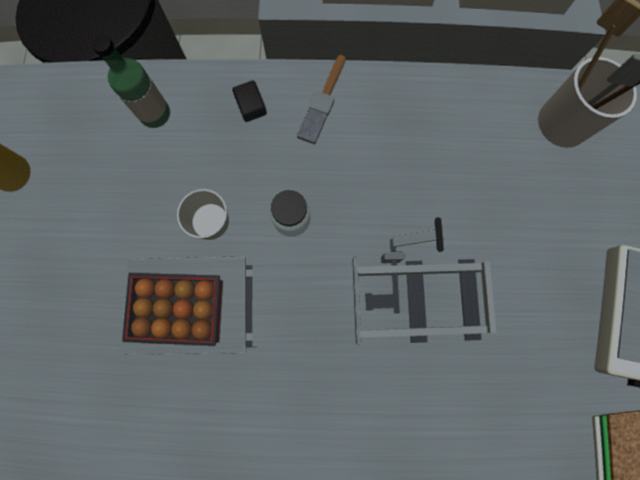

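The top view shows the landing corners near (128,257) and (246,353), the pan rim from (123,274) to (221,344), the fence at column 357, and the lever bar from (436,219) to (441,250). The scene view agrees, with the lever bar at (172,257).

```bash
cat > h.py <<'E'
from station import *
import numpy as np, cv2
from scipy.spatial.transform import Rotation as Rot
def cam(name,obs=None):
    c=get_calibration(name); K=np.array([[c["fx"],0,c["cx"]],[0,c["fy"],c["cy"]],[0,0,1.]]); D=np.array(c["D"])
    if name!="wrist": return K,D,np.array(c["R"]),np.array(c["t"]).ravel()
    T=np.eye(4); T[:3,:3]=Rot.from_euler("xyz",obs["ee_rot"],degrees=True).as_matrix(); T[:3,3]=obs["tcp_pos"]
    M=np.linalg.inv(T@np.array(c["mount"])); return K,D,M[:3,:3],M[:3,3]
def at_z(px,z,C):
    K,D,R,t=C; px=np.atleast_2d(np.float64(px))
    n=cv2.undistortPoints(px[:,None],K,D)[:,0]; d=np.c_[n,np.ones(len(n))]@R; o=-R.T@t
    s=(np.broadcast_to(z,len(px))-o[2])/d[:,2]; return o+d*s[:,None]
def proj(X,C):
    K,D,R,t=C; return cv2.projectPoints(np.float64(np.atleast_2d(X)),cv2.Rodrigues(R)[0],t,K,D)[0][:,0]
def shot(name,f=None,crop=None,scale=1):
    o=get_obs(); im=get_image(name)
    if f:
        v=im[:,:,::-1]
        if crop: v=v[crop[1]:crop[3],crop[0]:crop[2]]
        cv2.imwrite(f"pics/{f}.png",cv2.resize(np.ascontiguousarray(v),None,fx=scale,fy=scale,interpolation=cv2.INTER_CUBIC))
    return im,o
E
python3 - <<'E'
from h import *
np.set_printoptions(precision=1,suppress=True)
C=cam("top");S=cam("scene")
print("landing",at_z([(128,257),(245,257),(246,353),(124,354)],82,C))
print("pan",at_z([(130,274),(221,275),(217,344),(123,344)],127,C))
print("scene pan",at_z([(412,143),(514,143),(521,187),(417,180)],127,S))
print("fence",at_z([(355,257),(359,342)],108,C))
print("bar",at_z([(436,219),(441,250)],100,C), at_z([(173,242),(171,271)],100,S))
# triangulate bar
from scipy.optimize import least_squares
r=least_squares(lambda X:np.r_[proj(X,C)[0]-(438.5,234.5),proj(X,S)[0]-(172,256.5)],[450,-200,100]);print(r.x,r.fun)
for n,z in(("salt_jar",0),("tub",0)):
    for c,K in(("top",C),("scene",S)):pass
print("jar lid",at_z([(289,207)],85,C),at_z([(359,283)],85,S),"tub",at_z([(203,214)],65,C),at_z([(468,281)],65,S))
E
```

```text
landing [[508.6 313.   82. ]
 [513.6 109.5  82. ]
 [355.1 100.   82. ]
 [345.6 304.5  82. ]]
pan [[474.8 286.5 127. ]
 [477.2 138.3 127. ]
 [370.2 138.3 127. ]
 [364.5 287.6 127. ]]
scene pan [[371.  143.3 127. ]
 [379.6 306.7 127. ]
 [480.8 286.4 127. ]
 [457.4 136.6 127. ]]
fence [[513.7 -74.5 108. ]
 [378.2 -81.9 108. ]]
bar [[ 582.4 -211.5  100. ]
 [ 529.6 -218.2  100. ]] [[ 533.5 -217.   100. ]
 [ 585.1 -211.8  100. ]]
[ 556.7 -215.9   96. ] [-0.1  0.  -0.  -0. ]
jar lid [[601.8  37.7  85. ]] [[607.7  38.8  85. ]] tub [[591.5 191.8  65. ]] [[599. 192.  65.]]
```

```bash
python3 - <<'E'
from h import *
goto([400,100,400],[180,0,0]); 
im,o=shot("wrist","w1"); print(o["t"],o["tcp_pos"],o["ee_rot"],grasp_offset if "grasp_offset" in globals() else None)
for n in("pan","carriage"):
    print(n,[(np.round(d["extent"],1).tolist(),round(d["score"],2)) for d in spot_in(n,"wrist")[:2]])
E
```

```text
2.825 [399.96869477 100.39598098 399.75595487] [-1.79987529e+02  2.23729107e-02  6.12237687e-02] 18.700000000000003
pan [([197.5, 156.0, 159.3, 117.4], 0.73)]
carriage [([410.2, 137.2, 185.1, 142.1], 0.75)]
```

View pics/w1.png

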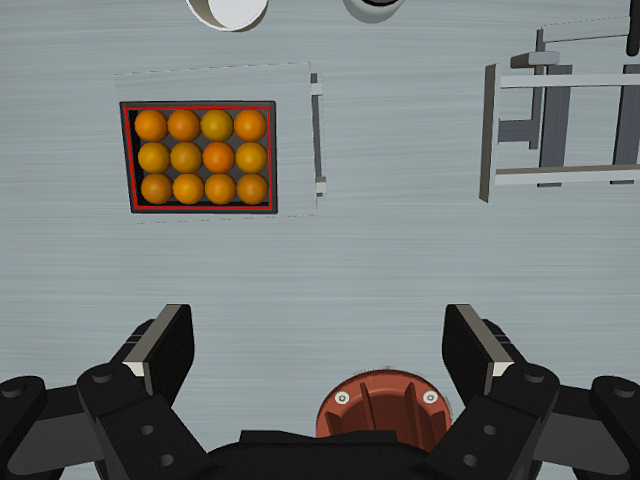

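The wrist view shows the pan rim from (121,102) to (276,212), the landing's right edge from (310,62) to (316,214) and the fence around column 488. I'll enlarge the low-contrast deck to get its edges.

```bash
python3 - <<'E'
import cv2
im=cv2.imread("pics/w1.png")[40:240,100:520]
g=cv2.createCLAHE(4,(6,6)).apply(cv2.cvtColor(im,6)); cv2.imwrite("pics/w1c.png",cv2.resize(g,(798,380),interpolation=cv2.INTER_CUBIC))
E
```

```text
(no output)
```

View pics/w1c.png

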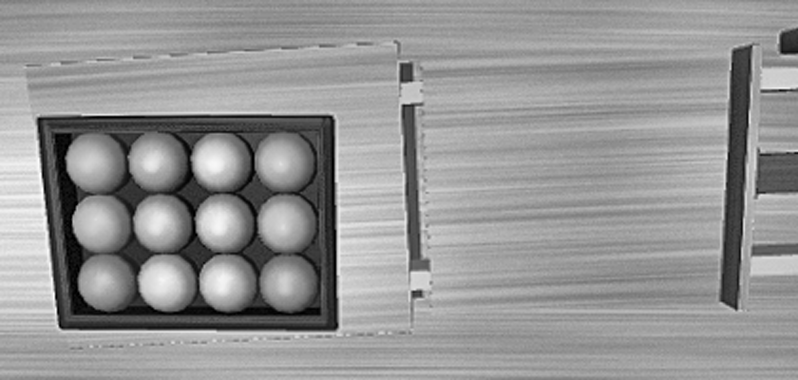

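```bash
python3 - <<'E'
from h import *
np.set_printoptions(precision=1,suppress=True)
o=get_obs(); C=cam("wrist",o)
def f(n,p,z):
    X=at_z(np.array(p)/1.9+(100,40),z,C)[:,:2]; print(n,X.tolist() and np.round(X,1).tolist(), "ctr",X.mean(0)); return X
L=f("landing",[(27,67),(398,42),(411,332),(70,348)],82)
P=f("pan",[(38,117),(333,117),(337,328),(59,328)],127)
R=f("rear",[(421,65),(431,305)],80)
F=f("fence top",[(752,45),(739,310)],108)
B=f("fence base",[(731,48),(721,304)],80)
ang=lambda a,b:np.degrees(np.arctan2(*(b-a)[::-1]))
print("landing yaw (y edges)",ang(L[1],L[0])-90,ang(L[2],L[3])-90,"x",ang(L[3],L[0]),ang(L[2],L[1]))
print("pan",ang(P[1],P[0])-90,ang(P[2],P[3])-90,ang(P[3],P[0]),ang(P[2],P[1]))
print("rear",ang(R[1],R[0]),"fence",ang(F[1],F[0]),ang(B[1],B[0]))
im=get_image("wrist")
E
```

```text
landing [[507.4, 312.2], [517.9, 109.7], [358.3, 102.7], [348.6, 305.4]] ctr [433.1 207.5]
pan [[480.1, 288.5], [478.5, 140.9], [371.7, 141.5], [371.8, 290.1]] ctr [425.5 215.2]
rear [[506.3, 97.3], [374.0, 91.1]] ctr [440.1  94.2]
fence top [[515.9, -71.1], [377.7, -78.4]] ctr [446.8 -74.7]
fence base [[516.9, -70.7], [375.1, -78.8]] ctr [446.  -74.7]
landing yaw (y edges) 2.940911418201793 2.7517480975750175 x 2.457789234440914 2.4832254054735983
pan -0.6276340680698098 -0.042951088612710464 -0.8127113362620872 -0.3081533900796591
rear 2.684811495154959 fence 3.040929834044285 3.2838018172824657
```

```bash
cat >> h.py <<'E'
YAW=2.75; a=np.radians(YAW); UX=np.array([np.cos(a),np.sin(a)]); UY=np.array([-np.sin(a),np.cos(a)]); L0=np.array([433.1,207.5])
W=lambda x,y,z: [*(L0+x*UX+y*UY),z]       # shuttle -> world
def S_(p): d=np.array(p[:2])-L0; return np.round([d@UX,d@UY,p[2]],1)
HY,BX=-358.3,103.1
bar=lambda phi:(HY-90*np.cos(phi),40+90*np.sin(phi))
F=lambda:get_obs()["wrist_force"]
E
python3 - <<'E'
from h import *
goto(W(BX+4,-428.8,150),[180,0,YAW]); grip(0,20)
b=F(); print(get_obs()["t"],b)
for phi in np.arange(0.75,0.0,-0.05):
    y,z=bar(phi); move_l(W(BX+4,y,z+6),speed=60)
    f=F()-b; print(round(phi,2),S_(get_obs()["tcp_pos"]),f.round(1))
    if f[2]>25 : break
y,z=bar(0.3);p=get_obs()["tcp_pos"]; move_l([p[0],p[1],180],speed=250)
print(get_obs()["t"])
shot("scene","s2",(100,130,420,330),2.4)
E
```

```text
5.3833 [-0.51882248 -0.14017957  0.1427994 ]
0.75 [ 107.4 -424.3  107.6] [ 1.4 -0.1  0.2]
0.7 [ 107.5 -427.7  104.5] [ 0.5 -0.6  0.4]
0.65 [ 107.6 -430.6  100.8] [ 1.  -1.4  1. ]
0.6 [ 107.4 -433.1   96.9] [ 0.7 -1.5  2.3]
0.55 [ 107.1 -435.3   92.8] [ 1.5 -1.9  3.3]
0.5 [ 106.8 -437.1   88.6] [ 1.3 -1.3  1.1]
0.45 [ 106.6 -438.8   84.3] [0.9 0.  0.6]
0.4 [ 106.5 -440.7   80.1] [0.4 0.4 0. ]
0.35 [ 106.7 -442.6   76.2] [ 0.   0.8 -0.1]
0.3 [ 106.8 -444.2   72.1] [0.6 0.7 0. ]
0.25 [ 106.9 -445.5   67.9] [ 0.1 -0.1 -1. ]
0.2 [ 106.8 -446.4   63.4] [ 0.7 -0.5  0.4]
0.15 [ 106.8 -447.2   59. ] [1.4 0.9 0.3]
0.1 [ 107.4 -448.    55. ] [ 1.3 -0.1  1.7]
0.05 [ 107.6 -448.3   54.3] [-6.3  3.9 19.4]
10.4167
```

View pics/s2.png

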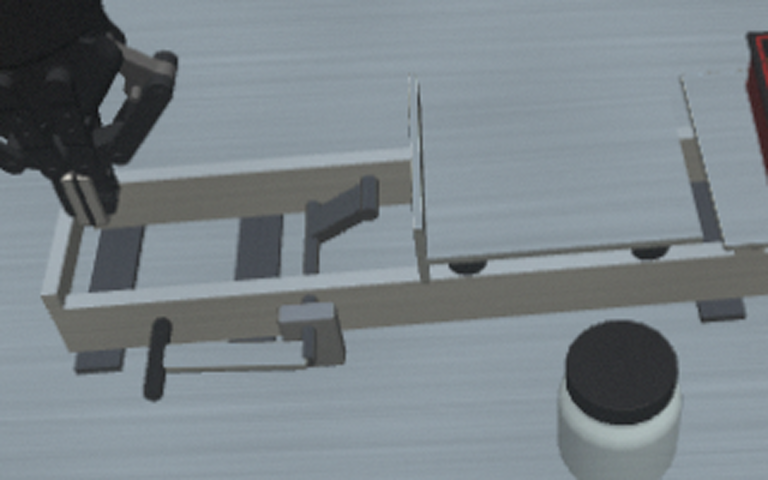

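The lever now lies on its lower stop with the bar at z = 49 and the pawl raised. Next I'll nudge the pan square and onto the centreline from its -x side.

```bash
python3 - <<'E'
from h import *
goto(W(-105,8,180),[180,0,YAW]); grip(85)
move_l(W(-105,8,92),speed=200); b=F()
move_l(W(-76,8,92),speed=80); print(F()-b,get_obs()["t"])
move_l(W(-66,8,92),speed=30); print((F()-b).round(1),S_(get_obs()["tcp_pos"]),get_obs()["grip_width"])
move_l(W(-80,8,92),speed=100)
move_l(W(-90,8,250),speed=300); 
im,o=shot("wrist","w3",(0,0,640,400)); print(o["t"])
np.save("o3.npy",np.r_[o["tcp_pos"],o["ee_rot"]])
E
```

```text
[-0.66792841 -1.06843695 -0.37392025] 14.1833
[-1.8 -0.8 -1.9] [-66.    8.   91.8] 84.83309246230196
15.6333
```

View pics/w3.png

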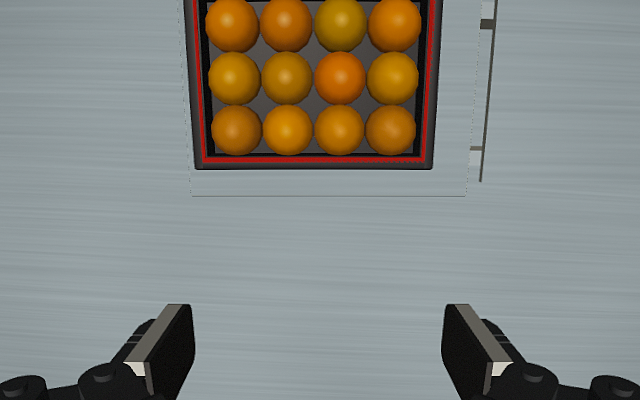

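The pan's near (-x) rim runs (195,170)–(432,169), parallel to the shelf edge (193,196)–(465,196); its front rim runs (432,169)–(442,0).

```bash
python3 - <<'E'
from h import *
v=np.load("o3.npy"); C=cam("wrist",{"tcp_pos":v[:3],"ee_rot":v[3:]})
for p,z in(((195,170),127),((432,169),127),((442,3),127),((193,196),82),((465,196),82)): print(p,S_(at_z(p,z,C)[0]))
E
```

```text
(195, 170) [-54.   85.1 127. ]
(432, 169) [-53.4 -62.9 127. ]
(442, 3) [ 42.  -62.7 127. ]
(193, 196) [-79.6 101.2  82. ]
(465, 196) [ -79.5 -101.1   82. ]
```

```bash
python3 - <<'E'
from h import *
goto(W(1,122,200),[180,0,YAW+90]); grip(72)
move_l(W(1,122,92),speed=200); b=F()
move_l(W(1,90,92),speed=100); print((F()-b).round(1),get_obs()["t"])
for y in [60,30,0,-30,-60,-90,-110]:
    move_l(W(0.5,y,92),speed=70); f=(F()-b)@[*UY,0]; print(y,round(f,1),end="; ")
    if f>20: break
else:
    while f<18 and y>-165:
        y-=2.5; move_l(W(0,y,92),speed=40); f=(F()-b)@[*UY,0]; print(y,round(f,1),end="; ")
print(S_(get_obs()["tcp_pos"]),get_obs()["t"])
p=get_obs()["tcp_pos"]; move_l(W(0,y+25,92),speed=100); move_l(W(0,y+70,330),speed=300)
im,o=shot("wrist","w4"); print(o["t"]); np.save("o4.npy",np.r_[o["tcp_pos"],o["ee_rot"]])
shot("top","t4",(100,180,500,380),2)
E
```

```text
[-0.1  0.7 -0.5] 18.4167
60 1.2; 30 1.6; 0 -0.6; -30 0.6; -60 0.8; -90 0.6; -110 0.7; -112.5 1.4; -115.0 2.6; -117.5 2.6; -120.0 3.2; -122.5 1.1; -125.0 1.1; -127.5 2.0; -130.0 2.5; -132.5 2.1; -135.0 1.8; -137.5 2.7; -140.0 1.5; -142.5 1.4; -145.0 1.1; -147.5 2.0; -150.0 1.6; -152.5 9.2; -155.0 16.8; -157.5 25.1; [ 1.000e-01 -1.509e+02  9.220e+01] 27.05
28.4083
```

View pics/w4.png

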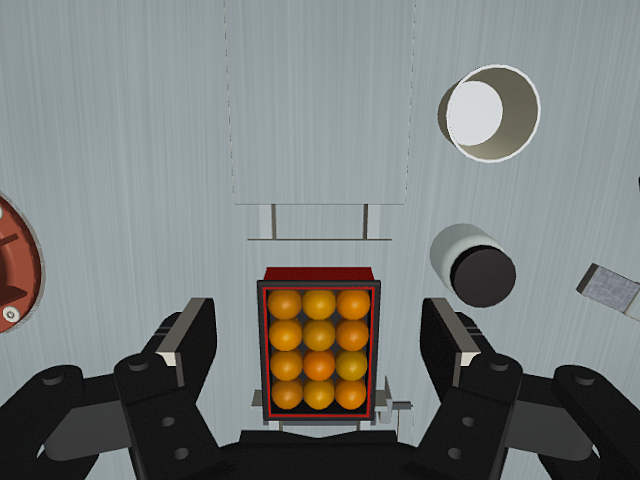

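View pics/t4.png

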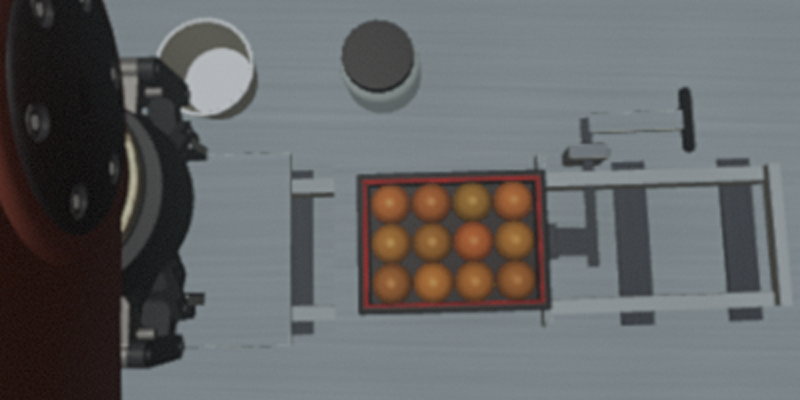

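The pan sits against the fence with its rear rim at (258–380,281), parallel to the deck edge at (248–391,240). The lever bar is at (444,240) in the top view.

```bash
python3 - <<'E'
from h import *
v=np.load("o4.npy"); C=cam("wrist",{"tcp_pos":v[:3],"ee_rot":v[3:]})
for p,z in(((258,281),127),((380,281),127),((248,240),80),((391,240),80),((234,204),82),((406,204),82)): print(p,S_(at_z(p,z,C)[0]))
T=cam("top"); print("bar",[S_(at_z(p,49,T)[0]) for p in((443,225),(445,255))])
# pinch the bar's outer half
goto(W(BX+22,-447.9,160),[180,0,YAW]); grip(45,30)
move_l(W(BX+22,-447.9,36),speed=150); b=F(); print(get_obs()["t"],b.round(1))
grip(0,30); o=get_obs(); print(o["grip_width"],o["grip_force"],(o["wrist_force"]-b).round(1),o["t"])
E
```

```text
(258, 281) [ -52.7 -160.3  127. ]
(380, 281) [  53.2 -160.3  127. ]
(248, 240) [ -67.9 -137.7   80. ]
(391, 240) [  69.2 -137.7   80. ]
(234, 204) [ -79.  -101.9   82. ]
(406, 204) [  81.3 -102.    82. ]
bar [array([ 129.7, -452. ,   49. ]), array([  75.1, -451.1,   49. ])]
31.4 [ 0.3 -0.   0.4]
10.538307863854435 29.2769917845726 [-1.2 -4.7  2. ] 31.8
```

```bash
python3 - <<'E'
from h import *
b=F()
for phi in np.arange(0.15,1.0,0.05):
    y,z=bar(phi); move_l(W(BX+22,y,z-13),speed=60)
    o=get_obs(); f=o["wrist_force"]-b; print(round(phi,2),S_(o["tcp_pos"]),f.round(1),round(o["grip_width"],1))
    if phi>0.75 and f[2]<-20: break
    if np.linalg.norm(f)>50: break
print(get_obs()["t"])
shot("scene","s5",(100,130,420,330),2.4)
E
```

```text
0.15 [ 125.6 -449.2   41.3] [ 0.5 -0.1 -2.1] 10.4
0.2 [ 125.6 -448.4   45.7] [ 0.8 -0.9 -2.1] 10.5
0.25 [ 125.5 -447.6   50.1] [ 0.5 -1.4 -2.8] 10.5
0.3 [ 125.6 -446.4   54.5] [ 1.6 -2.4 -1.6] 10.5
0.35 [ 125.5 -445.1   58.9] [ 1.5 -1.3 -1.7] 10.5
0.4 [ 125.6 -443.6   63.2] [-0.8 -1.7 -1.3] 10.1
0.45 [ 125.6 -441.9   67.4] [-0.1 -1.9 -1.3] 10.5
0.5 [ 125.6 -440.    71.5] [-0.2 -2.4 -1. ] 10.4
0.55 [ 125.6 -437.9   75.6] [ 0.4 -2.6  0.1] 10.2
0.6 [ 125.6 -435.6   79.5] [-0.8 -2.2 -1. ] 10.5
0.65 [ 125.6 -433.2   83.3] [-0.6 -2.4  0.4] 10.4
0.7 [ 125.6 -430.6   86.9] [-1.5 -3.7  0.9] 10.5
0.75 [ 125.6 -427.8   90.5] [-1.7 -2.9  1.8] 10.4
0.8 [ 125.7 -424.8   94. ] [-2.1 -4.3  3.6] 10.8
0.85 [ 125.7 -421.8   97.4] [-2.  -4.3  3.6] 10.5
0.9 [ 125.7 -419.3   99.9] [-0.4 -6.4  0.7] 10.4
0.95 [ 125.6 -418.9  100.4] [  2.8 -16.3 -10.5] 10.0
36.05
```

View pics/s5.png

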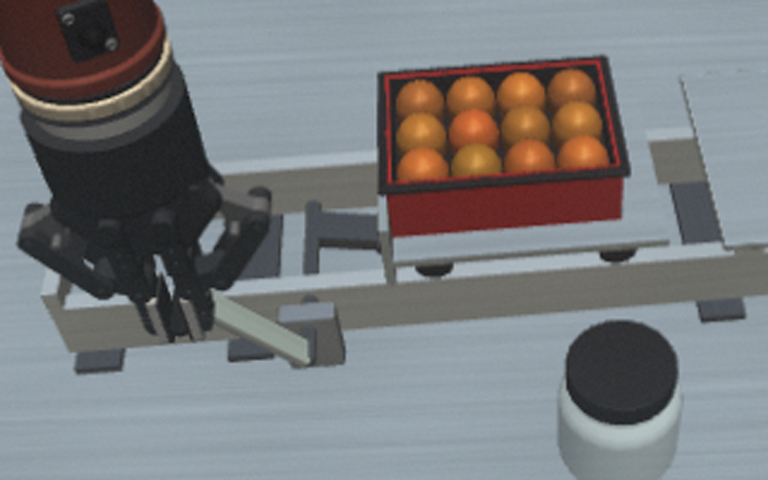

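The lever is against its upper stop, since the bar stopped rising and the force climbed, and the loaded carriage stands near the landing. I'll release the bar and check.

```bash
python3 - <<'E'
from h import *
p=get_obs()["tcp_pos"]
grip(35); q=get_obs()["tcp_pos"]; print(S_(p),S_(q))
move_l([q[0],q[1],180],speed=120)
move_l(W(60,-480,330),speed=300)
wait(0.5)
im,o=shot("top"); cv2.imwrite("pics/t6.png",np.vstack([cv2.resize(im[180:350,200:520,::-1],None,fx=2,fy=2,interpolation=2)[:, :640], cv2.resize(get_image("scene")[150:280,130:450,::-1],None,fx=2,fy=2,interpolation=2)]))
print(o["t"])
E
```

```text
[ 125.6 -418.9  100.4] [ 124.9 -409.6  100. ]
38.5167
```

View pics/t6.png

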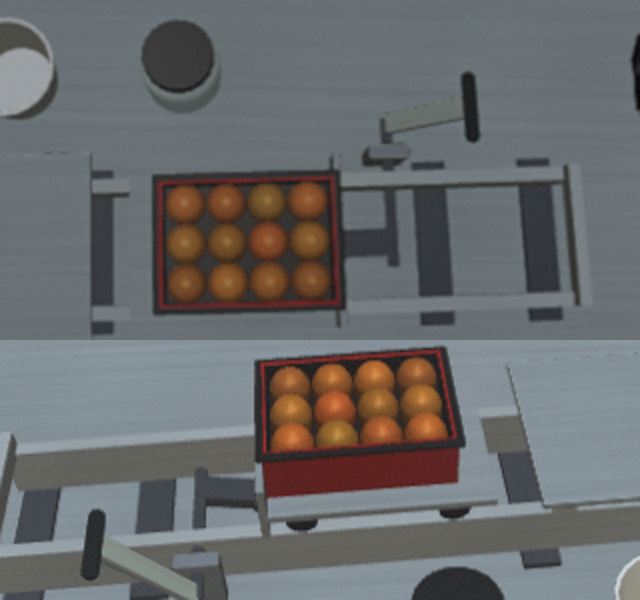

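```bash
python3 - <<'E'
from h import *
from scipy.optimize import least_squares
C=cam("top");S=cam("scene")
for a,b in(((435,233),(177,252.5)),((438.5,234.5),(172,256.5))):
    r=least_squares(lambda X:np.r_[proj(X,C)[0]-a,proj(X,S)[0]-b],[550,-200,100]);print(S_(r.x),r.fun.round(1), np.arctan2(r.x[2]-40,HY-S_(r.x)[1]))
E
```

```text
[ 104.  -420.1  104.8] [-0.4  0.  -0.3 -0. ] 0.8089989469366118
[ 103.1 -428.8   96. ] [-0.1  0.  -0.  -0. ] 0.6717017222862601
```

The estimated lever angle is within error of fully up. I'll add a gentle force-checked nudge from the -y side to make sure it's on the stop.

```bash
python3 - <<'E'
from h import *
goto(W(BX+10,-455,160),[180,0,YAW]); grip(0)
move_l(W(BX+10,-455,93),speed=150); b=F()
y=-442; 
while y>-460 and y<-405:
    move_l(W(BX+10,y,93+max(0,(y+434)*.85)),speed=40); f=(F()-b); print(round(y,1),S_(get_obs()["tcp_pos"]),f.round(1))
    if f@[*UY,0]<-16: break
    y+=2
p=S_(get_obs()["tcp_pos"]); move_l(W(BX+10,-460,p[2]),speed=100); move_l(W(60,-490,300),speed=300)
im,o=shot("top"); cv2.imwrite("pics/t7.png",np.vstack([cv2.resize(im[180:350,200:520,::-1],None,fx=2,fy=2,interpolation=2)[:, :640], cv2.resize(get_image("scene")[150:280,130:450,::-1],None,fx=2,fy=2,interpolation=2)]))
print(o["t"])
E
```

```text
-442 [ 113.3 -441.7   93.5] [-0.1  0.5  0.5]
-440 [ 113.1 -439.9   93. ] [-1.1  1.8 -0.4]
-438 [ 113.2 -439.1   93.1] [-0.2 -3.2 -0.8]
-436 [ 113.2 -438.8   93.2] [-0.9 -8.4 -2.3]
-434 [ 113.2 -438.7   93.3] [  0.  -12.6  -4.6]
-432 [ 113.1 -438.5   94.3] [  0.8 -16.1  -9. ]
43.425
```

View pics/t7.png

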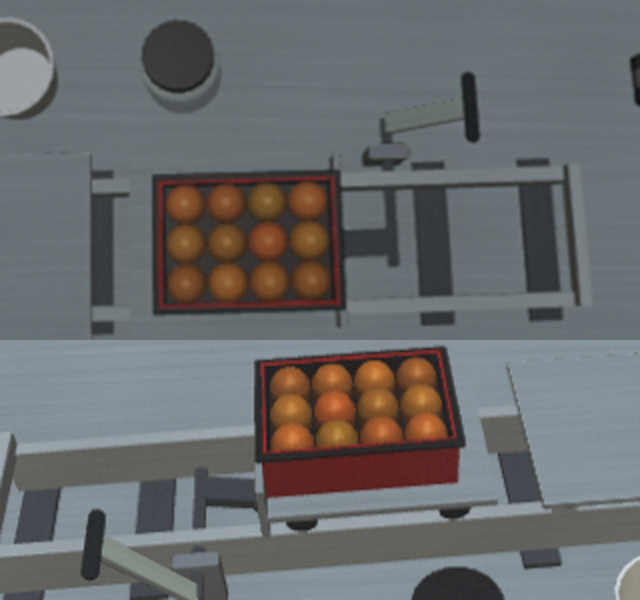

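The lever did not move under 16 N, so it is on its upper stop. The picture shows the pan square against the fence, and nothing else has moved. I'll hand in now.

```bash
python3 -c "
from station import *
print(sign_off())"
```

```text
the job is handed in; nothing more can be done
None
```

I locked the carriage, slid the pan on until it was square against the fence, then released the lever fully up; the loaded carriage stayed put, the salt jar and tub were untouched, and I handed in at about 43 s (no verdict came back).

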